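# Key a gear onto the inspection stand

### The arm

A 6-joint arm with a two-finger parallel gripper is mounted at the origin on a cart in front of the work surface, level with it; the furniture and walls round the work are solid. World frame = base frame: x ahead of the robot, y to its left, z up, the work surface at z = 0. Lengths are in m, angles in rad, forces in N, time in s.
With the tool pointing down it reaches from about 0.35 to 0.775 m from the base axis. Payload 7.3 kg.
Tool frame: the origin (TCP) lies midway between the tips of the shut fingers; the grasp point (between the pads) lies behind it (bot.grip_point_offset is the z of the grasp point in the tool frame, in m); z points along the fingers, y is the line along which they close (so a half turn about z gives the same grasp; the last joint's range is limited). The gripper opens to 92 mm and grips with 3 to 60 N. Pads are 19 mm wide; open, the fingers measure 130 mm over their backs; the gripper's body (75 mm by 190 mm) begins 47 mm behind the grasp point.
Start: joints at [1.106, 0.342, 1.524, -0, 1.275, -0.146], TCP at [0.165, 0.499, 0.227] pointing down, gripper open.
Joint ranges: [-2.53, 2.53], [-0.77, 2.02], [0.04, 2.7], [-1, 4.14], [0.28, 2.66], [-3.11, 3.11]. Speed limits (rad/s): [2.57, 2.57, 3.14, 3.14, 3.14, 3.14].

### API

Orientations are given as a 3x3 rotation matrix whose columns are the frame's x, y, z axes.
In Python, from workcell import bot gives the robot as it stands. The module is installed in compiled form; this text tells all that it offers.
- The arm moves only by the shell command python3 -m creep 'ROWS' [FORCE]. ROWS is JSON, one flat list of numbers, 7 for each row, row after row: the shift along the tool's x, y, z in m, then the turn, a rotation vector about the tool's x, y, z in rad, then the closure, from 0 (fully open) to 1 (shut). In form: [dx, dy, dz, rx, ry, rz, jaw, dx, dy, dz, rx, ry, rz, jaw, ...]. A call has 1 to 20 rows; each row is the pose to reach, as a shift and turn from the pose commanded when the call began, along the tool's axes at that moment; what a row does not reach only later rows make up. A row lasts 1/10 s, in which the tool goes at most 50 mm and 8.59 degrees, less where a joint would pass 70% of its speed; a pose out of reach is approached as far as the arm can. A call with a gripper value outside its range is refused whole. The fingers move at their own pace and stop on an object; FORCE is the grip in N (left out, the last holds). Time passes only in rows, so rows that repeat a pose let the fingers close. It gives the time, the measured TCP pose, the force, the opening and the grip force at its end, in the units of the state.
- bot.read_state(): the state, without advancing time (a new reading comes with each control period).
- bot.camera(name): name is "side" or "top"; returns (picture, depth): 400x640x3 uint8, blue, green, red; 400x640 float32, m along the optical axis (not along the pixel's ray), 0 where there is no reading.
- bot.camera_info(name): a dict with "K" (3x3 intrinsics, pixels), "extrinsics" (4x4, takes a point from world to camera coordinates). Camera axes: x right, y up, looking along -z (the intrinsics and any distortion apply to the point x, -y, -z); pixel columns grow to the right and rows downward; lengths in m; the calibration is good to about 2 mm. A picture is of the moment at which its call begins. camera_info takes no time and is no camera call.
- bot.sign_off(): hands the job in; it is judged then, once.
Trained networks look in the newest picture that a camera, given by its name, has taken for a name from the list of things; names that differ only in an ending like _2 or _b are one class to them, and where a whole thing is asked for, a point or a joint stands for the part that bears it (a point fixed in the world has none). Each returns a list of dicts, best first, with "conf" (0 to 1); they miss things now and then, are a little off and sometimes report something else, mostly with a low value. They report only what shows in the picture. A call takes as long as a camera call. They do not tell look-alikes from the thing itself.
- bot.find_in(camera, target): "at" ([x, y, z] in m, in world coordinates, good to about 4 mm: the middle of the surface that is visible of it).
The state is a dict: "time": time; "qpos": joint angles; "joint_vel": joint speeds; "joint_torque": joint torques, N m; "tcp_pos": TCP position; "tool_rot": TCP orientation; "wrist_force": force on the tool from outside, world axes, zero at the start; "moment": the same for the moment, N m; "grip_width": finger opening in m; "finger_force": force on a finger pad.
Only numpy, scipy, OpenCV 4.12 (cv2) and the standard library are available. Lean on these libraries where they do the work, as an engineer would, in place of code of your own. Each camera call takes 0.05 s, during which the arm holds its last target. There are 200 camera calls.

### The job

Drop the brass key into the slot of the upright shaft so that it stands on the bottom of the slot, then slide the blue gear down over shaft and key, its keyway lined up with the key, until the gear lies flat on the collar. Leave the gear and the key in place there; the dark short key and the dark wheel without a keyway are not for this shaft.

Things in the scene. Friction and masses are not known exactly. Their poses are not given: they have to be found in the camera images.
- stand: Fixed stand: green round foot (110 mm across, 12 mm high), dark collar (60 mm across, top 40 mm above the table), upright steel shaft 28 mm across, end 76 mm above the table, chamfered 4 mm. One slot in the shaft, open at the top and towards the stand's own -x, goes on down into the collar as a closed pocket. Origin: on the shaft's axis at table height; z up; x, y turn with the stand.
- slot (a point): Middle of the slot's mouth, level with the shaft's end, 76 mm above the table and 13.5 mm from the shaft's axis; axes as the stand's. Slot 14 mm wide (y) and 17 mm deep (x); floor 64 mm below this point. A seated key has its centre 24 mm below this point and stands 16 mm proud, so fingers at its upper end must let it drop the last 5 to 20 mm.
- key_mid (a point): Brass key, loose upright bar 14 (x) by 10 (y) by 80 mm high (z), ends tapered over 5 mm, alike either way round, 90 g; point at its centre. Stands in one of two sockets, 80 mm apart along y, of a fixed grey rack 38 mm high; upper 48 mm free: grip near the upper end. A dark steel key, 60 mm long, is in the other socket.
- gear_mid (a point): Blue gear lying flat: disc 95 mm across, 14 mm thick, on it a boss 58 mm across (14 to 50 mm high) to grip from above; 320 to 500 g. Bore 34 mm; keyway 17 mm wide, 25 mm from the axis, towards the gear's own -x; on the stand this must point like the stand's -x. Point: on the axis, 25 mm above the underside; seated it is 65 mm above the table. A dark wheel of that size has no keyway.
Not all that is in view belongs to the job. Of the things that look like the stand, the larger one is meant.

How it is judged:
By the outcome, as a careful person would: the job done as asked, in the order asked, and still so for the second after the job is handed in, with the robot touching nothing.
It also fails if it takes over 61 s, if anything falls off the work surface, if the arm or the gripper's body presses on something with over 40 N, if the wrist force passes 120 N, or if a joint passes its speed limit or range.

## Working session

There is one attempt and no reset: what is moved stays moved. The work goes in short steps, Python scripts to look and compute and a shell command to move; the robot and the scene stay as the last step left them, time stands still between calls to the robot, and variables do not carry over. Pictures are saved under pics/ and viewed, at most 10 in all, crops included, and the job is handed in when it is done.

```bash
mkdir -p pics
cat > h.py <<'E'
import numpy as np, cv2
from workcell import bot
def cam(n):
    p,d=bot.camera(n); return p.copy(),d
def world(n,d,info=None):
    i=bot.camera_info(n); K=np.array(i["K"]); T=np.linalg.inv(np.array(i["extrinsics"]))
    h,w=d.shape; u,v=np.meshgrid(np.arange(w),np.arange(h))
    P=np.stack([(u-K[0,2])/K[0,0]*d,-(v-K[1,2])/K[1,1]*d,-d],-1)
    W=P@T[:3,:3].T+T[:3,3]; W[d<=0]=np.nan; return W
E
python3 - <<'E'
from h import *
np.set_printoptions(precision=4,suppress=True)
for n in("side","top"):
    p,d=cam(n); cv2.imwrite(f"pics/{n}0.png",p); np.save(f"{n}0.npy",world(n,d)); i=bot.camera_info(n);print({k:(np.array(v).round(3).tolist() if not isinstance(v,str) else v) for k,v in i.items()})
    for t in("stand","key_mid","gear_mid"):
        print(n,t,[(np.round(x["at"],3).tolist(),round(x["conf"],2)) for x in bot.find_in(n,t)])
print(bot.grip_point_offset); s=bot.read_state(); print(s["tcp_pos"],s["tool_rot"],s["time"])
E
```

```text
{'K': [[496.019, 0.0, 317.325], [0.0, 496.019, 197.614], [0.0, 0.0, 1.0]], 'extrinsics': [[-0.933, -0.359, 0.009, 0.506], [0.16, -0.392, 0.906, -0.163], [-0.322, 0.847, 0.423, -0.805], [0.0, 0.0, 0.0, 1.0]]}
side stand [([0.63, 0.05, 0.016], 0.71), ([0.389, -0.149, 0.016], 0.66)]
side key_mid [([0.464, 0.022, 0.063], 0.73)]
side gear_mid [([0.483, 0.234, 0.031], 0.92)]
{'K': [[492.742, 0.0, 318.168], [0.0, 492.742, 196.931], [0.0, 0.0, 1.0]], 'extrinsics': [[0.012, -1.0, 0.029, -0.008], [0.99, 0.016, 0.141, -0.526], [-0.142, 0.027, 0.99, -0.908], [0.0, 0.0, 0.0, 1.0]]}
top stand [([0.391, -0.167, 0.006], 0.95), ([0.638, 0.033, 0.011], 0.94)]
top key_mid []
top gear_mid [([0.488, 0.22, 0.015], 0.63)]
-0.0188
[0.1645 0.4985 0.2266] [[-0.9496  0.3135 -0.0001]
 [ 0.3135  0.9496 -0.0001]
 [ 0.     -0.0002 -1.    ]] 0.4
```

View pics/side0.png

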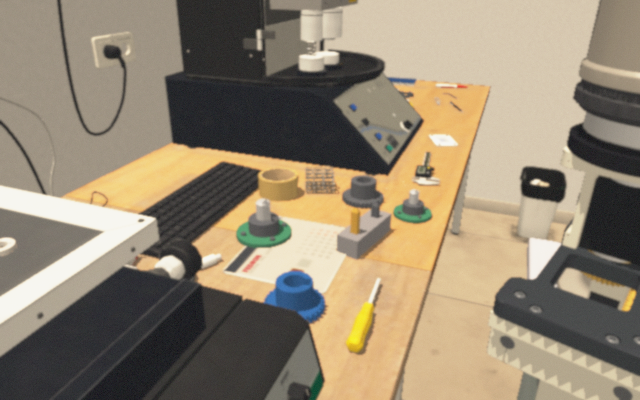

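View pics/top0.png

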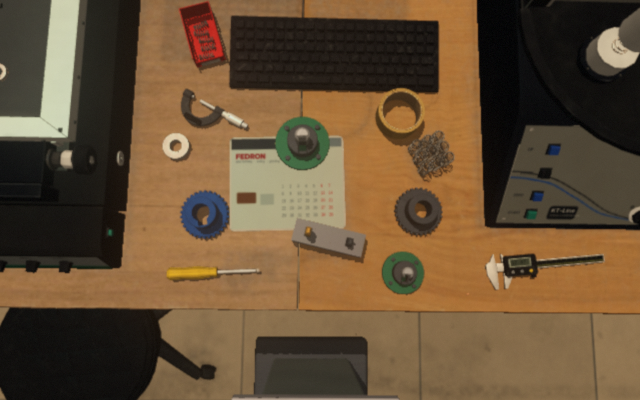

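Look-alikes: stand, large (top 302,143; side 264,225) vs small (top 403,272; side 413,205). Key, brass (top 309,233; side 355,220) vs dark (top 350,243). Gear, blue with keyway (top 204,215; side 295,293) vs dark wheel (top 418,212). I choose the large stand, brass key and blue gear, and check them in one close crop.

Run:
```python
from h import *
t=cv2.imread("pics/top0.png"); s=cv2.imread("pics/side0.png")
def c(im,u,v,r=32): return cv2.resize(im[v-r:v+r,u-r:u+r],(266,266),interpolation=cv2.INTER_CUBIC)
cv2.imwrite("pics/m.png",np.vstack([np.hstack([c(t,302,143),c(t,204,215),c(t,325,239,40)]),np.hstack([c(s,264,221),c(s,295,293),c(s,362,225)])]))
np.set_printoptions(precision=4,suppress=True)
for n in("top","side"):
    W=np.load(n+"0.npy"); im=t if n=="top" else s; hsv=cv2.cvtColor(im,cv2.COLOR_BGR2HSV)
    def rep(name,m):
        P=W[m]; P=P[~np.isnan(P[:,0])]
        if len(P): print(n,name,len(P),"mean",P.mean(0),"med",np.median(P,0),"min",P.min(0),"max",P.max(0))
    X,Y,Z=W[...,0],W[...,1],W[...,2]
    near=lambda x,y,r: np.hypot(X-x,Y-y)<r
    rep("shafttop",near(.634,.04,.06)&(Z>.068)); rep("collar",near(.634,.04,.06)&(Z>.034)&(Z<.045)); rep("foot",near(.634,.04,.07)&(Z>.007)&(Z<.016))
    rep("gear boss",near(.486,.225,.07)&(Z>.045)); rep("gear disc",near(.486,.225,.07)&(Z>.010)&(Z<.018))
    rep("key",near(.464,.022,.03)&(Z>.05)); rep("keytop",near(.464,.022,.03)&(Z>.08)); rep("rack",near(.445,-.015,.12)&(Z>.034)&(Z<.042)); rep("dark",near(.44,-.06,.04)&(Z>.05))
    rep("gear blue",near(.486,.225,.07)&(hsv[...,0]>100)&(hsv[...,0]<125)&(hsv[...,1]>140))
    rep("table",(abs(X-.4)<.02)&(abs(Y-.1)<.03))
```

```text
top shafttop 141 mean [0.6425 0.0324 0.0732] med [0.6422 0.0326 0.0733] min [0.6302 0.0193 0.0688] max [0.6545 0.0458 0.0773]
top collar 482 mean [0.639  0.0323 0.0384] med [0.6367 0.0324 0.0383] min [0.6113 0.0034 0.034 ] max [0.6706 0.0619 0.0449]
top foot 1478 mean [0.6373 0.0321 0.0107] med [0.6334 0.032  0.0106] min [ 0.5862 -0.0216  0.0071] max [0.6952 0.0868 0.016 ]
top gear boss 455 mean [0.4956 0.2204 0.0483] med [0.4966 0.2226 0.0483] min [0.4663 0.1916 0.045 ] max [0.5236 0.2495 0.0534]
top gear disc 820 mean [0.4912 0.2157 0.0125] med [0.4876 0.2115 0.0124] min [0.448  0.1728 0.01  ] max [0.5406 0.2674 0.0178]
top key 49 mean [0.459  0.0185 0.0807] med [0.4592 0.0187 0.0822] min [0.4525 0.0132 0.0509] max [0.4669 0.024  0.0875]
top keytop 37 mean [0.4595 0.018  0.0835] med [0.4593 0.0186 0.0827] min [0.4539 0.0132 0.08  ] max [0.4668 0.024  0.0875]
top rack 1467 mean [ 0.4508 -0.0211  0.0368] med [ 0.4508 -0.0216  0.0368] min [ 0.415  -0.0903  0.034 ] max [0.4873 0.0503 0.0415]
top dark 46 mean [ 0.4417 -0.0592  0.062 ] med [ 0.4416 -0.0591  0.0626] min [ 0.4344 -0.0652  
[... 873 characters left out ...]
n [0.4529 0.0158 0.0502] max [0.4684 0.0298 0.0858]
side keytop 31 mean [0.4597 0.0221 0.083 ] med [0.4592 0.023  0.0835] min [0.4529 0.017  0.0803] max [0.4682 0.0262 0.0858]
side rack 717 mean [ 0.45   -0.0085  0.0376] med [ 0.4493 -0.0075  0.0376] min [ 0.4145 -0.0878  0.034 ] max [0.4882 0.0545 0.042 ]
side dark 69 mean [ 0.442  -0.0546  0.0582] med [ 0.4419 -0.0543  0.0583] min [ 0.4349 -0.0629  0.0504] max [ 0.4509 -0.0499  0.066 ]
side gear blue 1617 mean [0.4865 0.2324 0.0318] med [0.4843 0.2376 0.0336] min [0.4483 0.1903 0.0051] max [0.5377 0.2566 0.0518]
side table 435 mean [0.4001 0.1008 0.0001] med [ 0.4008  0.1013 -0.0004] min [ 0.3801  0.0705 -0.0031] max [0.4199 0.13   0.016 ]
```

View pics/m.png

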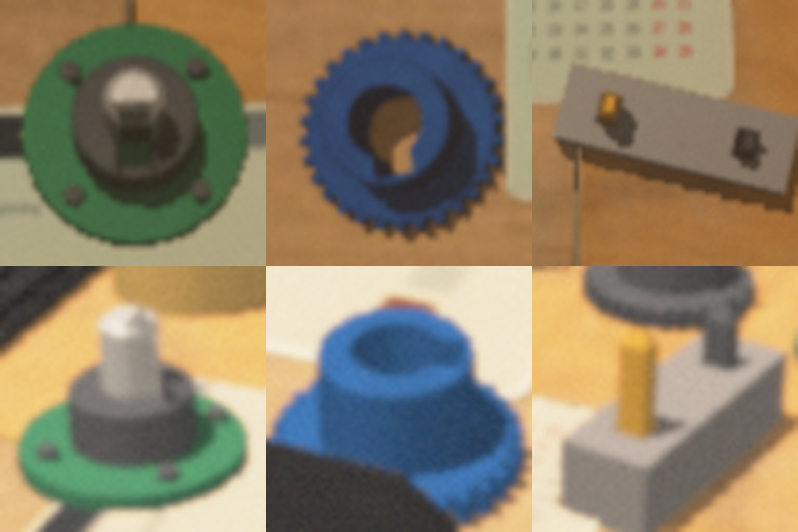

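The crop confirms the choices. In the top view the slot opens at crop (133,150), facing image-down, which is about world -x. The blue gear's keyway is at crop (395,160), also roughly image-down. Brass key is at (610,105), dark short key at (748,145). Next I'll measure the exact centres and angles.

```bash
cat >> h.py <<'E'
def onplane(n,uv,z):
    i=bot.camera_info(n); K=np.array(i["K"]); T=np.linalg.inv(np.array(i["extrinsics"])); uv=np.atleast_2d(uv).astype(float)
    r=np.c_[(uv[:,0]-K[0,2])/K[0,0],-(uv[:,1]-K[1,2])/K[1,1],-np.ones(len(uv))]@T[:3,:3].T
    return T[:3,3]+r*((z-T[2,3])/r[:,2])[:,None]
def yawline(P): # principal direction
    Q=P-P.mean(0); return np.linalg.svd(Q,full_matrices=False)[2][0]
E
python3 - <<'E'
from h import *
np.set_printoptions(precision=4,suppress=True)
for n in("top","side"):
    im=cv2.imread(f"pics/{n}0.png"); W=np.load(n+"0.npy"); X,Y,Z=[W[...,k] for k in range(3)]
    hsv=cv2.cvtColor(im,cv2.COLOR_BGR2HSV)
    # foot outline at z=12mm
    m=((hsv[...,0]>50)&(hsv[...,0]<90)&(hsv[...,1]>80)&(np.hypot(X-.64,Y-.035)<.08)).astype(np.uint8)
    c=max(cv2.findContours(m,0,1)[0],key=cv2.contourArea); h=cv2.convexHull(c)[:,0]
    P=onplane(n,h,.012)[:,:2]; (cx,cy),r=cv2.minEnclosingCircle(P.astype(np.float32))
    A=np.c_[P,np.ones(len(P))]; q=np.linalg.lstsq(A,(P**2).sum(1),rcond=None)[0]; print(n,"foot c",q[:2]/2,"r",np.sqrt(q[2]+(q[:2]**2).sum()/4))
    # rack
    m=(np.hypot(X-.45,Y+.02)<.12)&(Z>.034)&(Z<.042); R=W[m][:,:2].astype(np.float32); print(n,"rack",cv2.minAreaRect(R*1000))
    # boss
    m=(np.hypot(X-.495,Y-.222)<.05)&(Z>.046); B=W[m][:,:2]; h=cv2.convexHull(B.astype(np.float32))[:,0]
    A=np.c_[h,np.ones(len(h))]; q=np.linalg.lstsq(A,(h**2).sum(1),rcond=None)[0]; c0=q[:2]/2; print(n,"boss",c0,np.sqrt(q[2]+(c0**2).sum()))
    d=B-c0; rr=np.hypot(*d.T); a=np.degrees(np.arctan2(d[:,1],d[:,0])); k=(rr>.0185)&(rr<.0245); print(np.histogram(a[k],np.arange(-180,181,10))[0])
    if n=="top":
        # low (pocket / slot): pixels near stand
        u,v=302,143; print((Z[v-14:v+18,u-14:u+15]*1000).round(0)[::2,::1].tolist().__str__().replace(".0","").replace("], ","],\n"))
        # left device heights
        for x in(.4,.5,.6): print(x,[(y,round(float(np.nanmax(Z[(abs(X-x)<.02)&(abs(Y-y)<.01)],initial=-1)),3)) for y in(.28,.31,.34,.37,.4,.43)])
E
```

```text
top foot c [0.639  0.0331] r 0.05277620065955938
top rack ((451.0681457519531, -20.879005432128906), (135.83059692382812, 44.148685455322266), 76.69123077392578)
top boss [0.494  0.2203] 0.028601752776240816
[0 0 0 3 5 5 6 7 6 4 7 6 8 4 7 6 5 9 3 7 6 7 7 7 5 7 8 6 5 7 6 7 6 6 5 2]
[[12, 14, 12, 39, 39, 40, 41, 36, 42, 70, 72, 74, 75, 73, 77, 74, 71, 77, 74, 71, 41, 37, 41, 39, 39, 38, 37, 10, 10],
[8, 39, 39, 36, 37, 37, 38, 39, 73, 72, 73, 73, 74, 71, 76, 75, 73, 75, 76, 75, 74, 69, 42, 40, 41, 42, 37, 35, 12],
[38, 38, 38, 38, 35, 37, 38, 71, 74, 77, 74, 75, 74, 72, 75, 73, 76, 75, 75, 73, 73, 69, 37, 40, 40, 38, 36, 38, 38],
[41, 39, 37, 38, 39, 36, 40, 71, 68, 72, 72, 74, 72, 76, 72, 72, 73, 73, 72, 75, 71, 73, 39, 37, 40, 33, 42, 39, 39],
[39, 38, 36, 38, 38, 37, 38, 56, 73, 77, 76, 66, 69, 66, 65, 67, 63, 65, 70, 74, 75, 70, 38, 37, 39, 39, 40, 40, 40],
[39, 42, 38, 35, 38, 41, 38, 41, 63, 71, 74, 53, 48, 52, 50, 50, 50, 51, 57, 70, 62, 52, 36, 35, 40, 39, 40, 38, 40],
[39, 40, 39, 37, 39, 39, 37, 38, 45, 55, 62, 36, 40, 38, 35, 37, 36, 36, 47, 55, 49, 39, 37, 38, 40, 41, 42, 3
[... 938 characters left out ...]
 13, 10, 11, 7, 12, 13, 10, 13, 13, 8, 15, 10, 13, 11, 11, 12, 9, 10, 10, 15, 9, 11, 8, 11, 11, 13, 14]]
0.4 [(0.28, 0.024), (0.31, 0.002), (0.34, 0.005), (0.37, 0.118), (0.4, 0.118), (0.43, 0.118)]
0.5 [(0.28, 0.002), (0.31, 0.003), (0.34, 0.002), (0.37, 0.128), (0.4, 0.127), (0.43, 0.126)]
0.6 [(0.28, 0.016), (0.31, 0.014), (0.34, 0.004), (0.37, 0.18), (0.4, 0.224), (0.43, 0.224)]
side foot c [0.6379 0.0438] r 0.05266530502200555
side rack ((451.80419921875, -18.59814453125), (141.09324645996094, 46.43090057373047), 76.83792114257812)
side boss [0.4945 0.2242] 0.028992143453864295
[ 0  0  0  4 11  4  6  5  6  5  5  6  7  7 10  5  4  6  6  5  4  7  5  7
  6  6  5  9  7  5  7  6  6  5  7  3]
```

```bash
python3 -m creep '[-0.43,-0.362,0,0,0,-0.087,0, -0.43,-0.362,0,0,0,-0.087,0, -0.43,-0.362,0,0,0,-0.087,0, -0.43,-0.362,0,0,0,-0.087,0, -0.43,-0.362,0,0,0,-0.087,0, -0.43,-0.362,0,0,0,-0.087,0, -0.43,-0.362,0,0,0,-0.087,0, -0.43,-0.362,0,0,0,-0.087,0, -0.43,-0.362,0,0,0,-0.087,0, -0.43,-0.362,0,0,0,-0.087,0, -0.43,-0.362,0,0,0,-0.087,0, -0.43,-0.362,0,0,0,-0.087,0, -0.43,-0.362,0.05,0,0,-0.087,0, -0.43,-0.362,0.1,0,0,-0.087,0, -0.43,-0.362,0.1,0,0,-0.087,0, -0.43,-0.362,0.1,0,0,-0.087,0]'
python3 - <<'E'
from h import *
np.set_printoptions(precision=4,suppress=True)
s=bot.read_state(); print(s["time"],s["tcp_pos"],s["tool_rot"],s["grip_width"])
t,d=cam("top"); np.save("top1.npy",world("top",d)); a,d=cam("side"); np.save("side1.npy",world("side",d))
cv2.imwrite("pics/ts1.png",np.hstack([cv2.resize(t[130:330,220:420],(400,400)),cv2.resize(a[100:300,250:450],(400,400))]))
E
```

```text
time: 2.0
tcp_pos: [0.4593, 0.0205, 0.1273]
tool_rot: [[-0.973, 0.229, -0.001], [0.229, 0.973, 0.0], [0.001, 0.0, -1.0]]
wrist_force: [-0.1, -0.7, 0.7]
grip_width: 0.0919
finger_force: 0.0
2.0 [0.4593 0.0205 0.1273] [[-0.9734  0.2292 -0.0013]
 [ 0.2292  0.9734  0.0003]
 [ 0.0013  0.     -1.    ]] 0.09189227956638964
```

View pics/ts1.png

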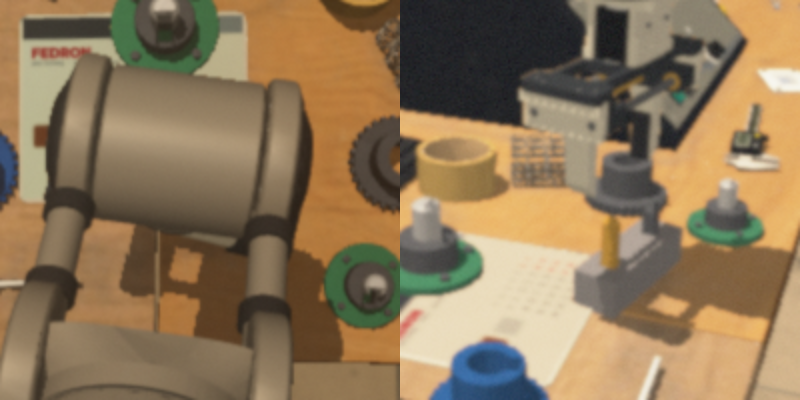

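The gripper hides the stand and key from the top camera. In the side crop the fingertips hang left and right of the brass key, at about (583,188) and (640,160), with the key at (610,240). I'll use the fingers to calibrate the side camera.

Run:
```python
from h import *
np.set_printoptions(precision=4,suppress=True)
s=bot.read_state(); R=np.array(s["tool_rot"]); W=np.load("side1.npy"); L=(W-np.array(s["tcp_pos"]))@R
m=(abs(L[...,0])<.03)&(abs(L[...,1])<.08)&(L[...,2]<.012)&(L[...,2]>-.03)
P=L[m]
for nm,q in(("pos",P[P[:,1]>0.02]),("neg",P[P[:,1]<-.02])):
    print(nm,len(q),"x pct",np.percentile(q[:,0],[2,10,50,90,98]),"y",np.percentile(q[:,1],[2,10,50,90,98]),"zmax",np.percentile(q[:,2],[90,98,100]))
# top of hand/wrist seen by top camera: symmetric about the tool axis?
W=np.load("side1.npy"); m=(abs(W[...,0]-.46)<.025)&(abs(W[...,1]-.02)<.025)&(W[...,2]>.05)&(W[...,2]<.095); k=W[m]; print("key side",k.mean(0),k.min(0),k.max(0)); 
u=cv2.imread("pics/ts1.png");
```

```text
pos 200 x pct [-0.0098 -0.0072  0.0044  0.0111  0.0118] y [0.0489 0.0522 0.0621 0.0646 0.0653] zmax [-0.0047 -0.0006  0.0005]
neg 211 x pct [-0.0097 -0.0077  0.0041  0.0109  0.0115] y [-0.0606 -0.0534 -0.0462 -0.0441 -0.0429] zmax [-0.0031  0.      0.0012]
key side [0.4598 0.0236 0.0685] [0.4528 0.0155 0.0501] [0.4687 0.0279 0.0868]
```

```bash
python3 -m creep '[-0.001,0.001,0.03,0,0,0,0, -0.001,0.001,0.05,0,0,0,0.3, -0.001,0.001,0.065,0,0,0,0.5, -0.001,0.001,0.065,0,0,0,0.7, -0.001,0.001,0.065,0,0,0,1, -0.001,0.001,0.065,0,0,0,1, -0.001,0.001,0.065,0,0,0,1, -0.001,0.001,0.065,0,0,0,1, -0.001,0.001,0.065,0,0,0,1, -0.001,0.001,0.065,0,0,0,1]' 30
```

```text
time: 3.1
tcp_pos: [0.4607, 0.0208, 0.0618]
tool_rot: [[-0.973, 0.23, 0.0], [0.23, 0.973, 0.0], [-0.0, 0.0, -1.0]]
wrist_force: [-0.4, -0.3, -0.6]
grip_width: 0.0245
finger_force: 0.0
```

```bash
python3 -m creep '[0,0,0,0,0,0,1, 0,0,0,0,0,0,1, 0,0,0,0,0,0,1, 0,0,0,0,0,0,1]' 30
```

```text
time: 3.5
tcp_pos: [0.4606, 0.0207, 0.0617]
tool_rot: [[-0.973, 0.23, -0.0], [0.23, 0.973, -0.0], [0.0, -0.0, -1.0]]
wrist_force: [-0.9, -1.1, 0.1]
grip_width: 0.0096
finger_force: 29.9
```

```bash
python3 -m creep '[0,0,-0.03,0,0,0,1, 0,0,-0.07,0,0,0,1, 0,0,-0.1,0,0,0,1, 0,0,-0.1,0,0,-0.05,1, -0.04,0.013,-0.1,0,0,-0.15,1, -0.08,0.026,-0.1,0,0,-0.274,1, -0.12,0.04,-0.1,0,0,-0.274,1, -0.159,0.053,-0.1,0,0,-0.274,1, -0.159,0.053,-0.1,0,0,-0.274,1, -0.159,0.053,-0.1,0,0,-0.274,1, -0.159,0.053,-0.1,0,0,-0.274,1]' 30
python3 - <<'E'
from h import *
np.set_printoptions(precision=4,suppress=True)
s=bot.read_state(); print(s["time"],s["tcp_pos"],s["tool_rot"],s["grip_width"])
t,d=cam("top"); a,d=cam("side"); cv2.imwrite("pics/side2.png",a); W=world("side",d); np.save("side2.npy",W)
cv2.imwrite("pics/s2.png",np.hstack([cv2.resize(t[80:230,230:380],(400,400)),cv2.resize(a[110:260,190:340],(400,400),interpolation=cv2.INTER_CUBIC)]))
X,Y,Z=[W[...,k] for k in range(3)]
near=np.hypot(X-.635,Y-.036)<.07
def rep(n,m): P=W[m]; print(n,len(P),*[np.percentile(P,q,axis=0) for q in(2,50,98)])
for a,b in((.078,.09),(.09,.105),(.105,.12),(.12,.13)): rep(f"key{a}",near&(Z>a)&(Z<b))
rep("shaft",near&(Z>.045)&(Z<.07)); rep("shaft top",near&(Z>.07)&(Z<.0775)); rep("collar",near&(Z>.02)&(Z<.036)); rep("foot",near&(Z>.008)&(Z<.016))
L=(W-np.array(s["tcp_pos"]))@np.array(s["tool_rot"]); m=(abs(L[...,0])<.03)&(abs(L[...,1])<.08)&(L[...,2]<.006)&(L[...,2]>-.03)
print("fingers tool",np.percentile(L[m],[2,50,98],axis=0))
E
```

```text
time: 4.6
tcp_pos: [0.6263, 0.0359, 0.1613]
tool_rot: [[-0.999, -0.042, -0.002], [-0.042, 0.999, 0.0], [0.002, 0.0, -1.0]]
wrist_force: [-0.8, 0.1, -0.8]
grip_width: 0.0099
finger_force: 30.0
4.6 [0.6263 0.0359 0.1613] [[-0.9991 -0.0423 -0.0017]
 [-0.0423  0.9991  0.0002]
 [ 0.0017  0.0003 -1.    ]] 0.00988102168722268Traceback (most recent call last):
  File "<stdin>", line 9, in <module>
  File "<stdin>", line 8, in rep
    return _quantile_unchecked(
        a, q, axis, out, overwrite_input, method, keepdims, weights)
    return _ureduce(a,
                    func=_quantile_ureduce_func,
    ...<5 lines>...
                    overwrite_input=overwrite_input,
                    method=method)
    r = func(a, **kwargs)
    result = _quantile(arr,
                       quantiles=q,
    ...<2 lines>...
                       out=out,
                       weights=wgt)
    slices_having_nans = np.isnan(arr[-1, ...])
                                  ~~~^^^^^^^^^
IndexError: index -1 is out of bounds for axis 0 with size 0
```

View pics/s2.png

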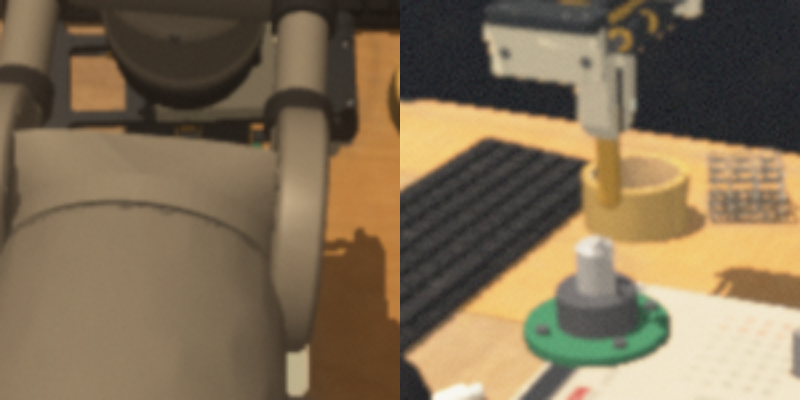

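The key hangs upright in the fingers at side crop (608,172), above the shaft at (595,262). Next I'll measure key against shaft.

Run:
```python
from h import *
np.set_printoptions(precision=4,suppress=True)
s=bot.read_state(); W=np.load("side2.npy"); X,Y,Z=[W[...,k] for k in range(3)]
near=np.hypot(X-.635,Y-.036)<.07
def rep(n,m):
    P=W[m]; print(n,len(P),*[np.percentile(P,q,axis=0) for q in(3,50,97)]) if len(P) else print(n,0)
for a,b in((.1,.115),(.115,.13),(.13,.145),(.145,.158)): rep(f"key{a}",near&(Z>a)&(Z<b))
rep("keyall",near&(Z>.09)&(Z<.155)); 
rep("shaft",near&(Z>.045)&(Z<.07)); rep("shaft top",near&(Z>.07)&(Z<.079)); rep("foot",near&(Z>.008)&(Z<.016))
# cylinder fit for shaft (r 14) and collar (r 30)
from scipy.optimize import least_squares
for nm,lo,hi,r in(("shaft",.045,.069,.014),("collar",.016,.035,.03)):
    P=W[near&(Z>lo)&(Z<hi)&(np.hypot(X-.641,Y-.036)<r+.006)][:,:2]
    f=least_squares(lambda c:np.hypot(*(P-c).T)-r,[.641,.036],loss="soft_l1",f_scale=.001); print(nm,f.x,len(P),np.std(f.fun))
L=(W-np.array(s["tcp_pos"]))@np.array(s["tool_rot"]); m=(abs(L[...,0])<.02)&(abs(L[...,1])<.05)&(L[...,2]<.006)&(L[...,2]>-.03)
print("fingers tool",np.percentile(L[m],[2,50,98],axis=0))
P=L[(abs(L[...,0])<.02)&(abs(L[...,1])<.03)&(L[...,2]>.006)&(L[...,2]<.052)]
print("key tool",np.percentile(P,[1,5,50,95,99],axis=0)); print("faces x",np.median(P[P[:,1]<.003][:,0]) ,"y", np.median(P[P[:,0]<.002][:,1]))
```

```text
key0.1 28 [0.6202 0.0338 0.1066] [0.6266 0.0399 0.1115] [0.6333 0.0426 0.1146]
key0.115 67 [0.6198 0.034  0.1159] [0.6251 0.0406 0.1224] [0.6339 0.0432 0.1297]
key0.13 66 [0.6198 0.0331 0.1304] [0.6246 0.0406 0.1378] [0.6333 0.0431 0.1445]
key0.145 61 [0.6195 0.0329 0.1453] [0.6235 0.0407 0.1513] [0.6324 0.043  0.1578]
keyall 209 [0.6198 0.033  0.1092] [0.625  0.0405 0.1319] [0.6335 0.0431 0.1535]
shaft 173 [0.6299 0.0247 0.046 ] [0.6358 0.0456 0.0584] [0.6512 0.0493 0.0691]
shaft top 81 [0.6307 0.0254 0.0704] [0.6395 0.0407 0.0741] [0.6507 0.0485 0.0768]
foot 745 [ 0.5905 -0.001   0.009 ] [0.6252 0.0588 0.0118] [0.6906 0.0879 0.0153]
shaft [0.6428 0.0346] 165 0.001492362121439738
collar [0.6424 0.0344] 276 0.0034800188550219383
fingers tool [[-0.0099 -0.0194 -0.0293]
 [ 0.0069  0.0144 -0.0162]
 [ 0.0114  0.0244  0.0042]]
key tool [[-0.0076 -0.0037  0.0062]
 [-0.0069 -0.0023  0.008 ]
 [ 0.0013  0.0048  0.0284]
 [ 0.0066  0.007   0.0494]
 [ 0.0068  0.0078  0.0509]]
faces x 0.005850639695761923 y 0.005170674277763803
```

```bash
python3 -m creep '[-0.0024,-0.002,0.01,0,0,0,1, -0.0024,-0.002,0.02,0,0,0,1, -0.0024,-0.002,0.024,0,0,0,1, -0.0024,-0.002,0.028,0,0,0,1, -0.0024,-0.002,0.031,0,0,0,1, -0.0024,-0.002,0.034,0,0,0,1, -0.0024,-0.002,0.037,0,0,0,1, -0.0024,-0.002,0.037,0,0,0,1]' 30
```

```text
time: 5.5
tcp_pos: [0.6298, 0.034, 0.1243]
tool_rot: [[-0.999, -0.042, -0.001], [-0.042, 0.999, 0.0], [0.001, 0.0, -1.0]]
wrist_force: [-0.5, -0.7, -1.0]
grip_width: 0.0097
finger_force: 30.0
```

```bash
python3 -m creep '[0,0,0.004,0,0,0,1, 0,0,0.008,0,0,0,1, 0,0,0.012,0,0,0,1, 0,0,0.016,0,0,0,1, 0,0,0.016,0,0,0,1]' 30
```

```text
time: 6.0
tcp_pos: [0.6294, 0.034, 0.1076]
tool_rot: [[-0.999, -0.042, -0.002], [-0.042, 0.999, 0.0], [0.002, 0.0, -1.0]]
wrist_force: [-2.3, 0.2, -2.5]
grip_width: 0.0095
finger_force: 30.0
```

```bash
python3 -m creep '[0.0006,0,0.004,0,0,0,1, 0.001,0,0.008,0,0,0,1, 0.001,0,0.011,0,0,0,1, 0.001,0,0.014,0,0,0,1, 0.001,0,0.017,0,0,0,1, 0.001,0,0.017,0,0,0,1]' 30
```

```text
time: 6.6
tcp_pos: [0.6291, 0.0339, 0.0912]
tool_rot: [[-0.999, -0.042, 0.0], [-0.042, 0.999, 0.0], [-0.0, 0.0, -1.0]]
wrist_force: [-0.9, -0.6, -2.2]
grip_width: 0.0096
finger_force: 30.0
```

Key bottom is at about 35 mm, inside the pocket with no real contact force. I'll go down another 11 mm and release.

```bash
python3 -m creep '[0,0,0.004,0,0,0,1, 0,0,0.008,0,0,0,1, 0,0,0.011,0,0,0,1, 0,0,0.011,0,0,0,1, 0,0,0.011,0,0,0,0.75, 0,0,0.011,0,0,0,0.75, 0,0,0.011,0,0,0,0.7, 0,0,0.011,0,0,0,0.7, 0,0,-0.03,0,0,0,0.6, 0,0,-0.08,0,0,0,0.2, 0,0,-0.11,0,0,0,0, 0,0,-0.11,0,0,0,0]' 30
```

```text
time: 7.8
tcp_pos: [0.6316, 0.0338, 0.2077]
tool_rot: [[-0.999, -0.042, 0.011], [-0.042, 0.999, -0.001], [-0.011, -0.001, -1.0]]
wrist_force: [0.2, -0.5, 0.7]
grip_width: 0.0551
finger_force: 0.0
```

```bash
python3 -m creep '[0.026,0.04,0,0,0,0,0, 0.053,0.08,0,0,0,0,0, 0.08,0.12,0,0,0,0,0, 0.106,0.16,0,0,0,0,0, 0.126,0.195,0,0,0,0,0, 0.126,0.195,0.05,0,0,0,0, 0.126,0.195,0.09,0,0,0,0, 0.126,0.195,0.09,0,0,0,0, 0.126,0.195,0.09,0,0,0,0]' 30
python3 - <<'E'
from h import *
np.set_printoptions(precision=4,suppress=True)
s=bot.read_state(); print(s["time"],s["tcp_pos"],s["grip_width"])
t,dt=cam("top"); a,d=cam("side"); W=world("side",d); np.save("side3.npy",W)
cv2.imwrite("pics/s3.png",np.hstack([cv2.resize(t[70:220,190:340],(400,400)),cv2.resize(a[180:330,200:350],(400,400),interpolation=cv2.INTER_CUBIC)]))
for n,W in(("side",W),("top",world("top",dt))):
    X,Y,Z=[W[...,k] for k in range(3)]
    P=W[(np.hypot(X-.63,Y-.034)<.025)&(Z>.08)]; print(n,"key",len(P),np.percentile(P,[2,50,98],axis=0) if len(P) else "")
E
```

```text
time: 8.7
tcp_pos: [0.4948, 0.2233, 0.1117]
tool_rot: [[-0.999, -0.042, -0.001], [-0.042, 0.999, -0.0], [0.001, -0.0, -1.0]]
wrist_force: [-0.3, -0.6, 1.1]
grip_width: 0.0919
finger_force: 0.0
8.7 [0.4948 0.2233 0.1117] 0.09190665953057975
side key 2 [[0.6298 0.0336 0.0903]
 [0.6311 0.0341 0.0908]
 [0.6323 0.0345 0.0912]]
top key 42 [[0.6214 0.0285 0.0831]
 [0.628  0.0323 0.088 ]
 [0.635  0.0379 0.0926]]
```

View pics/s3.png

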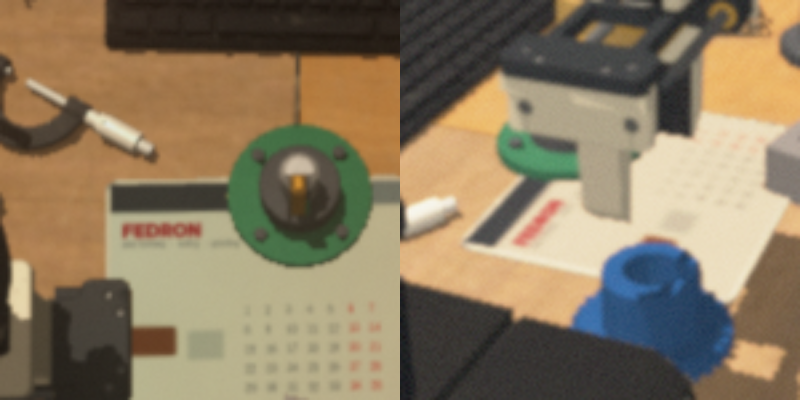

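The top crop shows the key standing in the slot at (298,190), with its top at about 0.091, so it is seated. In the side crop the fingers straddle the axis above the gear, at (605,215) and (680,135) with the gear at (650,265). Descending to grip the boss.

```bash
python3 -m creep '[0,0,0.03,0,0,0,0, 0,0,0.06,0,0,0,0, 0,0,0.075,0,0,0,0, 0,0,0.085,0,0,0,0, 0,0,0.085,0,0,0,0.3, 0,0,0.085,0,0,0,0.5, 0,0,0.085,0,0,0,0.5, 0,0,0.085,0,0,0,0.5, 0,0,0.085,0,0,0,0.5, 0,0,0.085,0,0,0,0.5]' 45
```

```text
time: 9.8
tcp_pos: [0.4953, 0.2233, 0.0275]
tool_rot: [[-0.999, -0.042, 0.001], [-0.042, 0.999, -0.0], [-0.001, -0.0, -1.0]]
wrist_force: [-0.9, -2.8, 5.5]
grip_width: 0.0573
finger_force: 45.0
```

```bash
python3 -m creep '[0,0,-0.01,0,0,0,0.5, 0,0,-0.03,0,0,0,0.5, 0,0,-0.06,0,0,0,0.5, 0,0,-0.09,0,0,0,0.5, 0,0,-0.11,0,0,0,0.5, 0,0,-0.12,0,0,0.05,0.5, -0.025,-0.035,-0.12,0,0,0.1,0.5, -0.05,-0.07,-0.12,0,0,0.15,0.5, -0.075,-0.105,-0.12,0,0,0.211,0.5, -0.1,-0.14,-0.12,0,0,0.211,0.5, -0.12,-0.17,-0.12,0,0,0.211,0.5, -0.132,-0.185,-0.12,0,0,0.211,0.5, -0.139,-0.194,-0.12,0,0,0.211,0.5, -0.139,-0.194,-0.12,0,0,0.211,0.5, -0.139,-0.194,-0.12,0,0,0.211,0.5, -0.139,-0.194,-0.12,0,0,0.211,0.5]' 45
python3 - <<'E'
from h import *
from scipy.optimize import least_squares
np.set_printoptions(precision=4,suppress=True)
s=bot.read_state(); print(s["time"],s["tcp_pos"],s["grip_width"])
t,dt=cam("top"); a,d=cam("side"); W=world("side",d); np.save("side4.npy",W)
cv2.imwrite("pics/s4.png",np.hstack([cv2.resize(t[70:220,230:380],(400,400)),cv2.resize(a[110:260,190:340],(400,400),interpolation=cv2.INTER_CUBIC)]))
X,Y,Z=[W[...,k] for k in range(3)]
hsv=cv2.cvtColor(a,cv2.COLOR_BGR2HSV); blue=(hsv[...,0]>100)&(hsv[...,0]<125)&(hsv[...,1]>140)
near=np.hypot(X-.6425,Y-.0348)<.06
P=W[blue&near]; print("blue",len(P),np.percentile(P,[2,50,98],axis=0))
for lo,hi,r in((.08,.122,.0475),(.13,.16,.029)):
    Q=W[blue&near&(Z>lo)&(Z<hi)][:,:2]
    if len(Q)>20:
        f=least_squares(lambda c:np.hypot(*(Q-c).T)-r,[.6425,.0348],loss="soft_l1",f_scale=.001); print(lo,len(Q),f.x,np.std(f.fun))
E
```

```text
time: 11.4
tcp_pos: [0.6411, 0.0368, 0.1467]
tool_rot: [[-0.986, 0.167, -0.001], [0.167, 0.986, 0.001], [0.001, 0.0, -1.0]]
wrist_force: [-0.9, -0.4, -4.8]
grip_width: 0.0571
finger_force: 45.0
11.4 [0.6411 0.0368 0.1467] 0.057113690485959226
blue 989 [[0.5973 0.0198 0.124 ]
 [0.6257 0.0606 0.1343]
 [0.6762 0.084  0.1692]]
0.13 639 [0.6416 0.0415] 0.006967842308692407
```

View pics/s4.png

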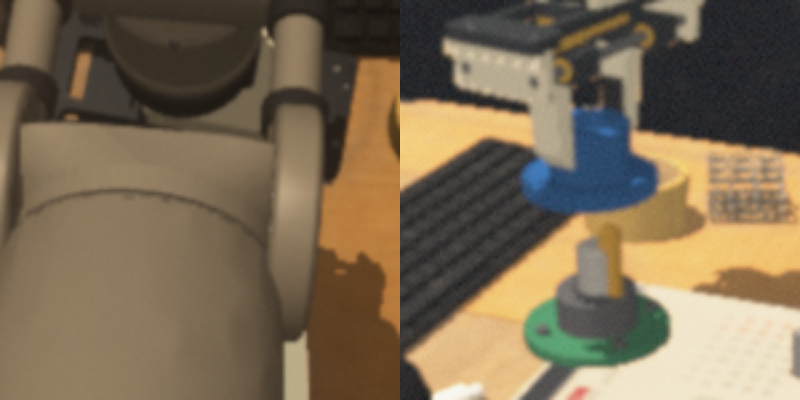

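The side crop shows the key seated at (610,260), proud of the shaft, and the gear held level above it at (590,165). Next I'll fit the offsets.

Run:
```python
from h import *
from scipy.optimize import least_squares
np.set_printoptions(precision=4,suppress=True)
W=np.load("side4.npy"); X,Y,Z=[W[...,k] for k in range(3)]; r0=np.hypot(X-.642,Y-.0365)
def fit(nm,Q,r):
    f=least_squares(lambda c:np.hypot(*(Q-c).T)-r,[.642,.036],loss="soft_l1",f_scale=.001); print(nm,len(Q),f.x,np.std(f.fun),np.percentile(Q,[1,99],axis=0).round(4).tolist())
sx=(Y-.0365)-.17/.98*0
# boss wall: exclude finger (finger at tool +y side)
s=bot.read_state(); L=(W-np.array(s["tcp_pos"]))@np.array(s["tool_rot"])
nof=~((abs(L[...,0])<.013))
fit("boss",W[(Z>.139)&(Z<.165)&(r0<.034)&nof][:,:2],.029)
fit("rim",W[(Z>.121)&(Z<.130)&(r0<.053)&(r0>.04)][:,:2],.0475)
fit("shaft",W[(Z>.045)&(Z<.072)&(r0<.0165)][:,:2],.014)
P=W[(Z>.08)&(Z<.093)&(r0<.03)]; print("key",len(P),np.percentile(P,[2,50,98],axis=0))
P=W[(Z>.045)&(Z<.085)&(X<.628)&(r0<.03)]; print("key lower",len(P),np.percentile(P,[2,50,98],axis=0))
P=W[(Z>.130)&(Z<.137)&(r0<.055)&(r0>.036)]; print("disc top",len(P),np.percentile(P,[1,50,99],axis=0)); print(np.linalg.lstsq(np.c_[P[:,:2]-P[:,:2].mean(0),np.ones(len(P))],P[:,2],rcond=None)[0])
```

```text
boss 271 [0.6409 0.0377] 0.0028731349847197726 [[0.6107, 0.026], [0.6555, 0.0663]]
rim 232 [0.6415 0.0359] 0.001989012715909385 [[0.5935, 0.0317], [0.6768, 0.0865]]
shaft 163 [0.6416 0.0341] 0.0014287427110475201 [[0.6261, 0.0388], [0.6526, 0.0494]]
key 56 [[0.6221 0.0314 0.0803]
 [0.6268 0.0383 0.0867]
 [0.636  0.042  0.0923]]
key lower 92 [[0.6212 0.0292 0.0456]
 [0.6233 0.0388 0.0639]
 [0.6279 0.0418 0.0833]]
disc top 295 [[ 0.5938 -0.0007  0.1301]
 [ 0.6201  0.0639  0.1327]
 [ 0.6836  0.0841  0.1345]]
[ 0.0035 -0.0068  0.1325]
```

```bash
python3 -m creep '[-0.0016,-0.0018,0.01,0,0,0,0.5, -0.0016,-0.0018,0.02,0,0,0,0.5, -0.0016,-0.0018,0.024,0,0,0,0.5, -0.0016,-0.0018,0.028,0,0,0,0.5, -0.0016,-0.0018,0.032,0,0,0,0.5, -0.0016,-0.0018,0.036,0,0,0,0.5, -0.0016,-0.0018,0.038,0,0,0,0.5, -0.0016,-0.0018,0.038,0,0,0,0.5]' 45
```

```text
time: 12.3
tcp_pos: [0.6431, 0.0334, 0.1084]
tool_rot: [[-0.986, 0.168, -0.0], [0.168, 0.986, 0.0], [0.0, 0.0, -1.0]]
wrist_force: [-0.3, -0.6, -4.7]
grip_width: 0.0572
finger_force: 45.0
```

```bash
python3 -m creep '[0,0.001,0.003,0,0,0,0.5, 0,0.001,0.006,0,0,0,0.5, 0,0.001,0.009,0,0,0,0.5, 0,0.001,0.012,0,0,0,0.5, 0,0.001,0.016,0,0,0,0.5, 0,0.001,0.02,0,0,0,0.5, 0,0.001,0.02,0,0,0,0.5]' 45
```

```text
time: 13.0
tcp_pos: [0.643, 0.0344, 0.0879]
tool_rot: [[-0.986, 0.168, -0.001], [0.168, 0.986, 0.0], [0.001, -0.0, -1.0]]
wrist_force: [0.4, -0.2, -4.2]
grip_width: 0.0572
finger_force: 45.0
```

Bottom is at about 60 mm and running free on shaft and key. Collar contact should come at TCP ≈ 0.0675.

```bash
python3 -m creep '[0,0,0.004,0,0,0,0.5, 0,0,0.008,0,0,0,0.5, 0,0,0.012,0,0,0,0.5, 0,0,0.015,0,0,0,0.5, 0,0,0.017,0,0,0,0.5, 0,0,0.018,0,0,0,0.5, 0,0,0.019,0,0,0,0.5, 0,0,0.019,0,0,0,0.5]' 45
```

```text
time: 13.8
tcp_pos: [0.6434, 0.0344, 0.0697]
tool_rot: [[-0.986, 0.168, 0.0], [0.168, 0.986, 0.0], [-0.0, 0.0, -1.0]]
wrist_force: [1.1, 0.5, -3.7]
grip_width: 0.0571
finger_force: 45.0
```

```bash
python3 -m creep '[0,0,0.001,0,0,0,0.5, 0,0,0.002,0,0,0,0.5, 0,0,0.0025,0,0,0,0.5, 0,0,0.0025,0,0,0,0.5]' 45
```

```text
time: 14.2
tcp_pos: [0.6434, 0.0344, 0.0676]
tool_rot: [[-0.986, 0.168, 0.0], [0.168, 0.986, 0.0], [-0.0, 0.0, -1.0]]
wrist_force: [-1.7, 0.4, -1.1]
grip_width: 0.0573
finger_force: 45.0
```

Load is coming off, so the gear is just touching the collar. Press 1 mm more, release, back off and look.

```bash
python3 -m creep '[0,0,0.0006,0,0,0,0.5, 0,0,0.0006,0,0,0,0.4, 0,0,0.0006,0,0,0,0.2, 0,0,0.0006,0,0,0,0, 0,0,0.0006,0,0,0,0, 0,0,0.0006,0,0,0,0, 0,0,0.0006,0,0,0,0, 0,0,-0.02,0,0,0,0, 0,0,-0.06,0,0,0,0, 0,0,-0.11,0,0,0,0, 0.05,0.03,-0.13,0,0,0,0, 0.1,0.06,-0.13,0,0,0,0, 0.15,0.1,-0.13,0,0,0,0, 0.19,0.14,-0.13,0,0,0,0, 0.22,0.17,-0.13,0,0,0,0, 0.22,0.17,-0.13,0,0,0,0]' 45
python3 - <<'E'
from h import *
np.set_printoptions(precision=4,suppress=True)
t,dt=cam("top"); a,d=cam("side")
cv2.imwrite("pics/s5.png",np.hstack([cv2.resize(t[90:190,255:355],(400,400),interpolation=cv2.INTER_CUBIC),cv2.resize(a[160:260,215:315],(400,400),interpolation=cv2.INTER_CUBIC)]))
for n,d in(("top",dt),("side",d)):
    W=world(n,d); X,Y,Z=[W[...,k] for k in range(3)]; r=np.hypot(X-.642,Y-.035)
    for nm,m in(("boss top",(r<.032)&(r>.026)&(Z>.082)),("disc",(r<.045)&(r>.034)&(Z>.03)),("key",(np.hypot(X-.6285,Y-.034)<.008)&(Z>.07))):
        P=W[m]
        if len(P)>5: c=np.linalg.lstsq(np.c_[P[:,:2]-P[:,:2].mean(0),np.ones(len(P))],P[:,2],rcond=None)[0]; print(n,nm,len(P),"slope",c[:2],"z",np.median(P[:,2]),np.percentile(P[:,2],[3,97]))
E
```

```text
time: 15.8
tcp_pos: [0.4529, 0.241, 0.1975]
tool_rot: [[-0.986, 0.167, 0.0], [0.167, 0.986, 0.001], [0.0, 0.001, -1.0]]
wrist_force: [1.8, -0.9, 0.6]
grip_width: 0.0919
finger_force: 0.0
top boss top 171 slope [ 0.0056 -0.0096] z 0.08822206430612012 [0.0833 0.0906]
top disc 626 slope [ 0.0063 -0.0128] z 0.05225914840648538 [0.0464 0.0552]
top key 51 slope [ 0.1114 -0.6175] z 0.08778008944988303 [0.0726 0.0931]
side boss top 168 slope [ 0.0357 -0.0482] z 0.08809421404083628 [0.0823 0.0906]
side disc 335 slope [ 0.0436 -0.0644] z 0.05316519383386892 [0.0413 0.0548]
side key 26 slope [0.067 0.11 ] z 0.08926492223288204 [0.0864 0.0924]
```

View pics/s5.png

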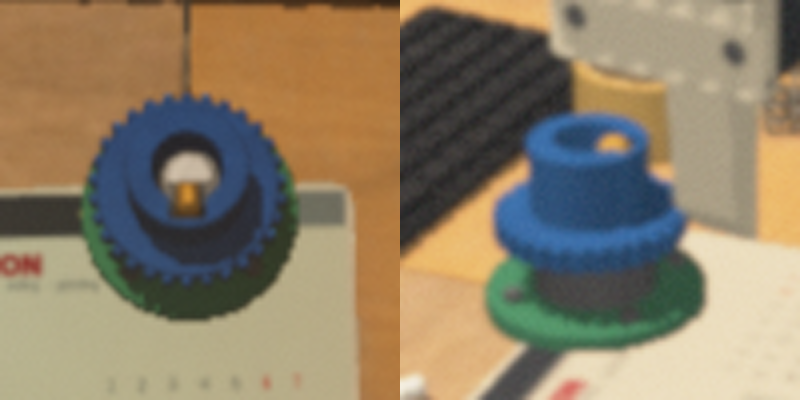

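The gear lies flat on the collar: boss top at about 0.089 and disc top at about 0.053, the same ~1.5 mm low bias the top camera showed on the table. The key stands in the keyway at top crop (187,198), and the gripper is clear.

```bash
python3 -c "from workcell import bot; print(bot.sign_off())"
```

```text
the job is handed in; nothing more can be done
None
```

The job is handed in: the brass key is seated in the slot and the blue gear lies flat on the collar with its keyway over the key, finished at about 16 s on the robot's clock with the gripper clear.

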